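# Stow the flat spanner and close the drill's kit box

### The arm

A 6-joint arm with a two-finger parallel gripper is mounted at the origin on the work surface. World frame = base frame: x ahead of the robot, y to its left, z up, the work surface at z = 0. Lengths are in mm, angles in rad, forces in N, time in s.
With the tool pointing down it reaches from about 250 to 800 mm from the base axis. Payload 3.9 kg.
Tool frame: the origin (TCP) lies at the very end of the fingers, on their centre line; the grasp point (between the pads) lies 19 mm behind it; z points along the fingers, y is the line along which they close (so a half turn about z gives the same grasp; the last joint's range is limited). The gripper opens to 85 mm and grips with 20 to 120 N. Pads are 22 mm wide; open, the fingers measure 114 mm over their backs; the gripper's body (76 mm by 85 mm) begins 54 mm behind the grasp point. The pads swing forward as they close: fully open they stand 13 mm farther back than shut.
Start: joints at [-1.138, 0.26, -0.138, 1.173, 0, 1.571], TCP at [220.187, -476.585, 231.304] pointing down, gripper open.
Joint ranges: [-2.78, 2.78], [-0.83, 1.72], [-1.28, 1.37], [-1.9, 2.12], [-1.57, 1.48], [-3.14, 3.14]. Speed limits (rad/s): [2.57, 2.57, 3.14, 3.14, 3.14, 3.14].

### API

Orientations are given as a rotation vector (axis times angle).
In Python, from workcell import telemetry, imaging, job gives the robot as it stands.
- The arm moves only by the tool jog_arm, never from a script. Its argument "plan" is a list of rows, each a list of 3 entries, a list of its own where there are three numbers: the shift along the tool's x, y, z in m, then the turn, a rotation vector about the tool's x, y, z in degrees, then the closure, from 0 (fully open) to 1 (shut). In form: [[[tx, ty, tz], [ax, ay, az], gripper], ...]. A call has 1 to 20 rows; each row is the pose to reach, as a shift and turn from the pose commanded when the call began, along the tool's axes at that moment; what a row does not reach only later rows make up. A row lasts 1/12 s, in which the tool goes at most 41.7 mm and 7.16 degrees, less where a joint would pass 70% of its speed; a pose out of reach is approached as far as the arm can. A call with a gripper value outside its range is refused whole. The fingers move at their own pace and stop on an object; the grip force is fixed at half the most. Time passes only in rows, so rows that repeat a pose let the fingers close. It gives the time, the measured TCP pose, the force, the opening and the grip force at its end, in the units of the state.
- telemetry.get_state(): the state, without advancing time (a new reading comes with each control period).
- imaging.grab_frame(name): name is "scene" or "top" or "wrist"; returns the picture (400x640x3 uint8, blue, green, red); there is no depth.
- imaging.calibration(name): a dict with "fovy" (degrees; the focal length in pixels is half the picture's height over the tangent of half this angle, whatever the lens; pixels are square), "cx", "cy" (the principal point, pixels), "k1" (the pictures are not rectified: a ray, as slopes to the right and down, at radius r is drawn at 1 + k1 r^2 times it, then the intrinsics apply), "R" (3x3) and "t" (3): a world point X has camera coordinates R X + t; the wrist camera has in their place "T_tool_cam" (4x4, takes a point from camera to tool coordinates, whose origin is the TCP and whose axes are the flange's). Camera axes: x right, y down, z forward; pixel columns grow to the right and rows downward; lengths in mm; the calibration is good to about 2 mm. A picture is of the moment at which its call begins: read the wrist's pose just before it. calibration takes no time and is no camera call.
- job.hand_in(): hands the job in; it is judged then, once.
The state is a dict: "time_s": time; "joint_positions": joint angles; "qvel": joint speeds; "joint_torque": joint torques, N m; "eef_pos": TCP position; "ee_rot": TCP orientation; "ft_force": force on the tool from outside, world axes, zero at the start; "wrist_torque": the same for the moment, N m; "gripper_width": finger opening in mm; "finger_force": force on a finger pad.
Only numpy, scipy, OpenCV 4.12 (cv2) and the standard library are available. Lean on these libraries where they do the work, as an engineer would, in place of code of your own. Each camera call takes 0.05 s, during which the arm holds its last target. There are 200 camera calls.

### The job

Put the loose flat spanner away in its shaped recess in the blue kit box, lying flat with its big end in the wider pocket. Then close the box: bring the orange cover plate from the bare metal deck over the recess until its two holes drop over the brass pins, and press it down past the stiff catches so that it lies fully home and flush, firmly but without forcing it. Do not knock over the yellow glue bottle or the white pot.

Things in the scene. Friction and masses are not known exactly. Their poses are not given: they have to be found in the camera images.
- box: Blue box fixed to the bench, 265 (x) x 140 mm. Origin on the bench below the seat's middle, z up. Grey bed, top at z = 40 mm, from x = -88.5 to +85 mm; bare metal deck, top at z = 48 mm, from x = -180 to -88.5 mm, where the cover is parked. Both span y = -66 to +63 mm. Two brass pins, diameter 8 mm, on the bed at x = 0, y = -45 and +45 mm, tops level with the deck.
- seat (a point): Point on the bed (z = 40 mm) midway between the two brass pins, axes as the box. When the cover is home its origin lies here and its axes agree with the box's.
- rail (a point): Blue guide rail with a metal top edge along the whole +y side of the box: this point is on its inner face (y = +63 mm) at x = 0, at its top, 56 mm above the bench; 10 mm thick. A cover pushed against it is 1 mm from centred, and its holes still take the pins.
- catches (a point): Midway between two stiff orange catches: 10 mm round buttons at x = -65 mm, y = -40 and +40 mm of the box, standing 4 mm proud of the bed (this point is at their tops, 44 mm above the bench). Pressed through the cover with about 4 N each they sink flush and stay down; the cover's weight alone does not sink them.
- recess (a point): Middle of the recess floor, 33 mm above the bench, axes as the box; recess 7 mm deep, long along y. From this point: wider pocket y = 17 to 55 mm, 40 mm wide in x; narrower pocket y = -55 to -17 mm, 30 mm wide; between them finger room x = -34 to +33 mm, open at the box's end. The stowed spanner has its origin here, its +x along the box's +y.
- cover: Loose orange plate, 170 (x) x 124 (y) x 5 mm, 0.35 kg; origin mid-underside, z up. Raised black pad, 73 x 110 mm, top 13 mm above the underside, at x = -85 to -12 mm. Centre of mass at x = -18 mm. Two square 12 mm holes at x = 0, y = -45 and +45 mm. Starts slightly askew on the deck, 75 mm short of home, 7 to 16 mm off to the box's -y.
- cover_rear (a point): Middle of the cover's rear (-x) edge, on its underside.
- spanner: Loose flat steel spanner, 104 mm long (its x), 6 mm thick, 70 g, lying on the bench; origin at the middle of its length on its underside, z up. Shank 16 mm wide, to be gripped at the origin; big round end (diameter 34 mm) centred at x = +35 mm, small round end (24 mm) at x = -40 mm.
- big_end (a point): Centre of the spanner's big round end, 3 mm above its underside.
- glue: Yellow glue bottle with a red cap, 50 mm in diameter, 150 mm tall; origin at the middle of its foot, z up. Not to be knocked over.
- pot: White ceramic pot, 76 mm in diameter, 100 mm tall; origin at the middle of its foot, z up. Not to be knocked over.
Mind the look-alikes: they are no part of the job. Of the things like the cover, leave any that is red; of the rest the larger one is meant.

How it is judged (in metres and radians):
On the way, in this order (a step that is already met when the one before it is completed fails the run):
1. the spanner lies flat in its recess, big end in the wider pocket, let go (x of spanner in the frame of recess between -0.006 and 0.006 m and y of spanner in the frame of recess between -0.006 and 0.006 m and z of spanner in the frame of recess between -0.003 and 0.002 m and y of big_end in the frame of recess above 0.02 m and angle between the z axis of spanner and the z axis of box, either way round below 0.04 rad and contact force between the fingers and spanner below 0.2 N), for 0.2 s.
2. the cover is over the pins and fully down (x of cover in the frame of seat between -0.0045 and 0.0045 m and y of cover in the frame of seat between -0.0045 and 0.0045 m and z of cover in the frame of seat between -0.003 and 0.0015 m and z of cover_rear in the frame of seat between -0.003 and 0.002 m and angle between the z axis of cover and the z axis of box, either way round below 0.016 rad and angle between the x axis of cover and the x axis of box, either way round below 0.06 rad), for 0.2 s.
At the end, for the whole second after the job is handed in: Spanner flat in its recess (within 6 mm of its place, 2 mm of the floor), big end in the wider pocket. Cover over both pins (within 4.5 mm and 0.06 rad), underside within 1.5 mm of the bed (2 mm at the rear edge), tilted under 0.016 rad. Both at rest (all of step 2 and x of spanner in the frame of recess between -0.006 and 0.006 m and y of spanner in the frame of recess between -0.006 and 0.006 m and z of spanner in the frame of recess between -0.003 and 0.002 m and y of big_end in the frame of recess above 0.02 m and angle between the z axis of spanner and the z axis of box, either way round below 0.04 rad and linear speed of each of cover, spanner below 0.02 m/s); the robot touches nothing.
It fails at once if the cover is forced: a fingertip force on it over 40 N (contact force between the fingers and cover above 40 N).
It fails at once if the glue bottle is knocked over (angle between glue's own z axis and vertical above 0.5 rad).
It fails at once if the pot is knocked over (angle between pot's own z axis and vertical above 0.5 rad).
It also fails if it takes over 69 s, if anything falls off the work surface, if the arm or the gripper's body presses on something with over 40 N, if the wrist force passes 120 N, or if a joint passes its speed limit or range.

## Working session

There is one attempt and no reset: what is moved stays moved. The work goes in short steps, Python scripts to look and compute and a tool call to move; the robot and the scene stay as the last step left them, time stands still between calls to the robot, and variables do not carry over. Pictures are saved under pics/ and viewed, at most 10 in all, crops included, and the job is handed in when it is done.

Besides the shell and the picture viewer there is one more tool, called after "Emit:" as a command line: name --argument value ..., lists and objects as JSON in quotes. jog_arm: Moves the arm, as the interface text tells. Its arguments: {"type":"object","properties":{"plan":{"type":"array"}},"required":["plan"]}

```bash
ls; mkdir -p pics; python3 - <<'E'
from workcell import telemetry, imaging
import cv2
print(telemetry.get_state())
for n in("scene","top"):
    im=imaging.grab_frame(n);cv2.imwrite(f"pics/{n}0.png",im);print(n,imaging.calibration(n))
print(imaging.calibration("wrist"))
E
```

```text
pics
{'time_s': 0.0, 'joint_positions': array([-1.13799328e+00,  2.60697363e-01, -1.39404523e-01,  1.17271181e+00,
       -1.24733582e-05,  1.57078724e+00]), 'qvel': array([ 0.00109117,  0.0004035 ,  0.00061702, -0.00087246,  0.00012243,
       -0.00069841]), 'joint_torque': array([ 5.65265291e-04, -4.05677068e+01,  2.53922135e+01,  1.87040196e-02,
        1.73858898e-04, -2.01592385e-06]), 'eef_pos': array([ 219.89490065, -475.9539489 ,  230.44451157]), 'ee_rot': array([-3.06639458e+00, -6.74143155e-01,  6.99094701e-04]), 'ft_force': array([0.70442952, 0.38711641, 0.76544612]), 'wrist_torque': array([-0.0230357 , -0.01948617,  0.02146353]), 'finger_force': 0.0, 'gripper_width': 85.37529821300605}
scene {'fovy': 51.49472676856754, 'cx': 316.3613943028278, 'cy': 194.2365958711108, 'k1': -0.03487537881926519, 'R': array([[ 0.6941392 ,  0.7198382 ,  0.00193176],
       [ 0.50788159, -0.48784438, -0.70997475],
       [-0.51012455,  0.49380241, -0.70422448]]), 't': array([-378.73194836, -223.14405925, 1243.09650479])}
top {'fovy': 48.1031405334781, 'cx': 314.17949768937314, 'cy': 204.54536458328968, 'k1': -0.07155231636256323, 'R': array([[-0.00639914, -0.99996518,  0.00535717],
       [-0.99676879,  0.00594955, -0.08010363],
       [ 0.08006897, -0.00585245, -0.99677215]]), 't': array([ 11.66783714, 558.5047712 , 948.86203855])}
{'fovy': 66.77763954397585, 'cx': 321.39242679278806, 'cy': 196.6009606382001, 'k1': -0.041360561528247373, 'T_tool_cam': array([[-7.80175374e-04, -9.47137512e-01, -3.20826940e-01,
         8.16295645e+01],
       [ 9.99999353e-01, -4.73409683e-04, -1.03417375e-03,
         7.96872542e-01],
       [ 8.27622173e-04, -3.20827539e-01,  9.47137268e-01,
        -1.42507175e+02],
       [ 0.00000000e+00,  0.00000000e+00,  0.00000000e+00,
         1.00000000e+00]])}
```

View pics/top0.png

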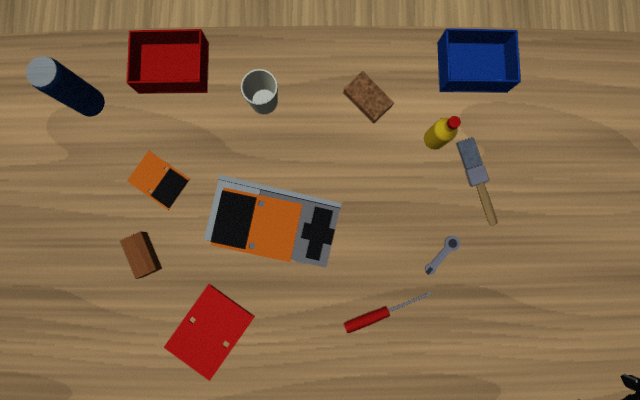

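View pics/scene0.png

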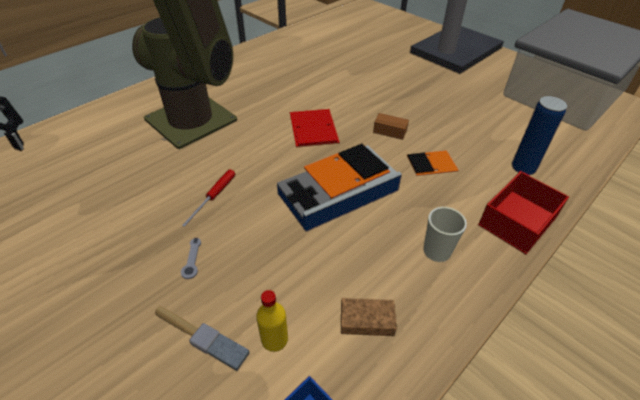

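Candidates in the top view for the cover are the large orange plate with the black pad on the box (255,225), a small orange plate (158,180) and a red plate (210,332). The one on the box is meant: it is not red and it is the larger. The spanner has its big end at (453,243) and small end at (430,270). The glue is at (440,135) and the pot at (262,92).

```bash
cat > h.py <<'E'
import numpy as np, cv2
from scipy.spatial.transform import Rotation as Rn
from workcell import telemetry, imaging
def cam(n,st=None):
    c=imaging.calibration(n)
    if n=="wrist":
        T=np.eye(4);T[:3,:3]=Rn.from_rotvec(st["ee_rot"]).as_matrix();T[:3,3]=st["eef_pos"]
        T=np.linalg.inv(T@c["T_tool_cam"]);c["R"],c["t"]=T[:3,:3],T[:3,3]
    c["f"]=200/np.tan(np.radians(c["fovy"]/2));return c
def ray(c,p):
    d=(np.array(p,float)-[c["cx"],c["cy"]])/c["f"];u=d.copy()
    for _ in range(20): u=d/(1+c["k1"]*(u@u))
    return -c["R"].T@c["t"], c["R"].T@np.array([*u,1])
def atz(c,p,z):
    o,d=ray(c,p);return o+d*(z-o[2])/d[2]
def proj(c,X):
    x=c["R"]@np.array(X,float)+c["t"];u=x[:2]/x[2];return u*(1+c["k1"]*(u@u))*c["f"]+[c["cx"],c["cy"]]
def tri(*cp):
    A=0;b=0;r=[ray(c,p) for c,p in cp]
    for o,d in r:
        d=d/np.linalg.norm(d);M=np.eye(3)-np.outer(d,d);A=A+M;b=b+M@o
    X=np.linalg.solve(A,b);return X,[np.linalg.norm(np.cross(X-o,d/np.linalg.norm(d))) for o,d in r]
def shot(name,n="wrist"):
    import pickle
    st=telemetry.get_state();im=imaging.grab_frame(n);cv2.imwrite(f"pics/{name}.png",im)
    pickle.dump(cam(n,st),open(f"pics/{name}.pkl","wb"));return st,im
def rel(st,xyz):  # world shift -> tool shift
    return Rn.from_rotvec(st["ee_rot"]).as_matrix().T@np.array(xyz)
E
python3 - <<'E'
from h import *
c=cam("top")
for n,p,z in[("big",(453,243),3),("small",(430,270),3),("glue",(437,142),0),("pot",(264,108),0),("boxTL",(220,177),56),("boxTR",(341,205),56),("BR",(327,267),40),("BL",(205,240),48),("cross",(317,232),33)]:print(n,atz(c,p,z).round(1))
s=cam("scene");print(tri((c,(453,243)),(s,(190,271))),tri((c,(430,270)),(s,(196,241))),proj(s,atz(c,(317,232),33)))
st=telemetry.get_state();print(Rn.from_rotvec(st["ee_rot"]).as_matrix().round(3))
im=cv2.imread("pics/top0.png")[165:275,195:355];cv2.imwrite("pics/c1.png",cv2.resize(im,None,fx=5,fy=5,interpolation=2))
E
```

```text
big [ 472.8 -298.9    3. ]
small [ 414. -246.    3.]
glue [ 700.6 -270.6    0. ]
pot [780.4 120.3   0. ]
boxTL [615.3 206.5  56. ]
boxTR [554.6 -47.7  56. ]
BR [424.9 -17.9  40. ]
BL [483.  238.5  48. ]
cross [498.9   2.6  33. ]
(array([ 474.10324645, -296.18469249,    5.58176529]), [np.float64(2.2460361843006327), np.float64(2.2460361843006225)]) (array([ 415.24317558, -243.74812411,    5.83562427]), [np.float64(1.784272173095505), np.float64(1.7842721730953879)]) [303.29463496 196.60821053]
[[ 0.908  0.419 -0.001]
 [ 0.419 -0.908  0.002]
 [-0.    -0.002 -1.   ]]
```

View pics/c1.png

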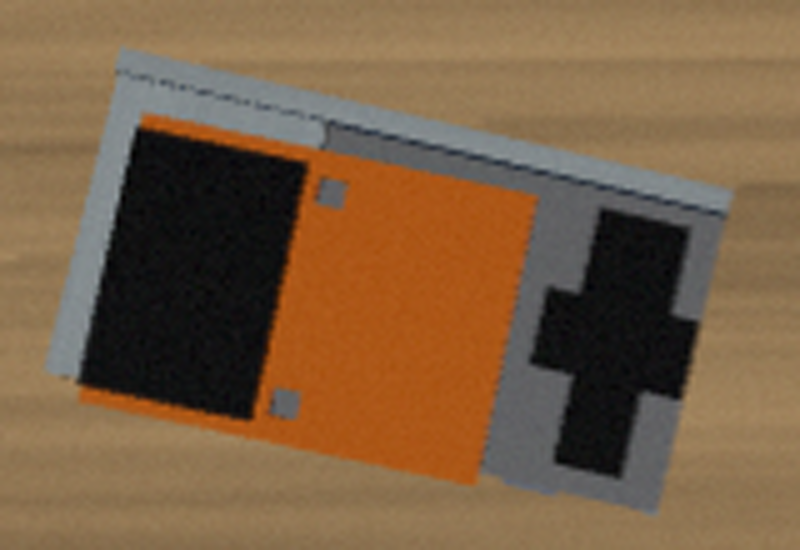

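The crop confirms the cover: the large orange plate with the black pad (190,270) and two holes (331,192) and (285,403). The recess's wider pocket is the upper one (640,250). I'll go over the spanner with the wrist camera.

Emit:
jog_arm --plan '[[[0.292,-0.093,0.06],[0,0,66.5],0.5],[[0.292,-0.093,0.06],[0,0,66.5],0.5],[[0.292,-0.093,0.06],[0,0,66.5],0.5],[[0.292,-0.093,0.06],[0,0,66.5],0.5],[[0.292,-0.093,0.06],[0,0,66.5],0.5],[[0.292,-0.093,0.06],[0,0,66.5],0.5],[[0.292,-0.093,0.06],[0,0,66.5],0.5],[[0.292,-0.093,0.06],[0,0,66.5],0.5],[[0.292,-0.093,0.131],[0,0,66.5],0.5],[[0.292,-0.093,0.131],[0,0,66.5],0.5],[[0.292,-0.093,0.131],[0,0,66.5],0.5],[[0.292,-0.093,0.131],[0,0,66.5],0.5],[[0.292,-0.093,0.131],[0,0,66.5],0.5]]'

```text
time_s: 1.18
eef_pos: [414.0, -311.0, 100.7]
ee_rot: [-2.936, 1.016, -0.017]
ft_force: [0.5, 0.3, -0.5]
gripper_width: 42.2
finger_force: 0.0
```

```bash
python3 - <<'E'
from h import *
st,im=shot("w1");print(st["eef_pos"],st["ee_rot"],st["gripper_width"],np.abs(st["qvel"]).max())
c=cam("wrist",st)
for X in([473,-298,3],[414.5,-245,3],[445,-271,0]):print(proj(c,X))
E
```

```text
[ 414.00819819 -310.9596652   100.74837009] [-2.93565659  1.0156063  -0.01694762] 42.229737026394616 0.02512093982120111
[266.46889049 152.1755699 ]
[265.57138724 240.18389056]
[265.2910553  196.46941749]
```

View pics/w1.png

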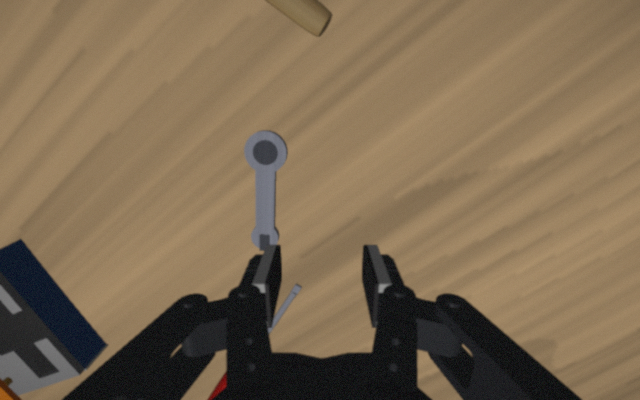

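The wrist view shows the spanner with its big end at (266,151) and small end at (265,237), in agreement with the prediction from the fixed cameras.

```bash
python3 - <<'E'
from h import *
import pickle
c=pickle.load(open("pics/w1.pkl","rb"));st=telemetry.get_state()
b=atz(c,(266,151),4);s=atz(c,(265,237),4);print(b,s,np.linalg.norm(b-s))
t=cam("top");sc=cam("scene")
print(tri((c,(266,151)),(t,(453,243)),(sc,(190,271)))[0], tri((c,(265,237)),(t,(430,270)),(sc,(196,241)))[0])
u=(b-s)/np.linalg.norm(b-s);o=b-35*u;print("origin",o,np.degrees(np.arctan2(u[1],u[0])))
R=Rn.from_rotvec(st["ee_rot"]).as_matrix();print("tool yaw",np.degrees(np.arctan2(R[1,0],R[0,0])),R.round(3))
print(rel(st,[o[0]-st["eef_pos"][0],o[1]-st["eef_pos"][1],0]),st["joint_positions"])
E
```

```text
[ 473.95404846 -298.62028337    4.        ] [ 417.39800776 -247.19144022    4.        ] 76.44286525117492
[ 473.8163021  -297.06709449    4.108389  ] [ 415.51213095 -244.73644648    3.6017131 ]
origin [ 448.05939606 -275.0731609     4.        ] -42.28159803325707
tool yaw -38.1447912009615 [[ 0.786 -0.617  0.023]
 [-0.618 -0.786  0.028]
 [ 0.001 -0.037 -0.999]]
[  3.75838548 -49.09769404   1.8068438 ] [-0.66667915  0.33983143 -0.38464638  0.84548374  0.03671872  3.14066508]
```

Joint 6 had run to its limit, so I'll turn the other way to the equivalent half-turn grasp.

Emit:
jog_arm --plan '[[[0.004,-0.049,-0.02],[0,0,-125],0.5],[[0.004,-0.049,-0.02],[0,0,-125],0.5],[[0.004,-0.049,-0.02],[0,0,-125],0.5],[[0.004,-0.049,-0.02],[0,0,-125],0.5],[[0.004,-0.049,-0.02],[0,0,-125],0.5],[[0.004,-0.049,-0.02],[0,0,-125],0.5],[[0.004,-0.049,-0.02],[0,0,-125],0.5],[[0.004,-0.049,-0.02],[0,0,-125],0.5],[[0.004,-0.049,-0.02],[0,0,-125],0.5],[[0.004,-0.049,-0.02],[0,0,-125],0.5],[[0.004,-0.049,-0.02],[0,0,-125],0.5],[[0.004,-0.049,-0.02],[0,0,-125],0.5],[[0.004,-0.049,-0.02],[0,0,-125],0.5],[[0.004,-0.049,-0.02],[0,0,-125],0.5],[[0.004,-0.049,-0.02],[0,0,-125],0.5],[[0.004,-0.049,-0.02],[0,0,-125],0.5],[[0.004,-0.049,-0.02],[0,0,-125],0.5],[[0.004,-0.049,-0.02],[0,0,-125],0.5],[[0.004,-0.049,-0.02],[0,0,-125],0.5]]'

```text
time_s: 2.82
eef_pos: [448.7, -275.4, 124.2]
ee_rot: [-2.277, -2.16, -0.059]
ft_force: [0.3, 0.2, -0.1]
gripper_width: 42.7
finger_force: 0.0
```

```bash
cat >> h.py <<'E'
def togo(x,y,z,yaw):  # shift (mm) & turn (deg) in tool axes to reach a pointing-down pose with tool x at yaw
    st=telemetry.get_state();R=Rn.from_rotvec(st["ee_rot"]).as_matrix();a=np.radians(yaw)
    G=np.array([[np.cos(a),np.sin(a),0],[np.sin(a),-np.cos(a),0],[0,0,-1]])
    print("pos",st["eef_pos"].round(1),"yaw",np.degrees(np.arctan2(R[1,0],R[0,0])).round(1),"F",st["ft_force"].round(1),"w",round(st["gripper_width"],1),"ff",round(st["finger_force"],1),"q",st["joint_positions"].round(2),"t",st["time_s"],"v",np.abs(st["qvel"]).max().round(3))
    print("shift",rel(st,np.array([x,y,z])-st["eef_pos"]).round(1),"turn",np.degrees(Rn.from_matrix(R.T@G).as_rotvec()).round(1))
E
python3 -c "
from h import *
togo(448,-274.5,100,138)"
```

```text
pos [ 448.7 -275.4  124.2] yaw 87.0 F [ 0.3  0.2 -0.1] w 42.7 ff 0.0 q [-0.57  0.33 -0.34  0.9   0.04  1.05] t 2.8167 v 0.084
shift [ 0.2 -1.3 24.2] turn [  2.   -0.9 -51. ]
```

Emit:
jog_arm --plan '[[[0,-0.001,0.03],[2,-0.9,-51],0.5],[[0,-0.001,0.06],[2,-0.9,-51],0.5],[[0,-0.001,0.08],[2,-0.9,-51],0.5],[[0,-0.001,0.08],[2,-0.9,-51],0.5],[[0,-0.001,0.08],[2,-0.9,-51],0.5],[[0,-0.001,0.08],[2,-0.9,-51],0.5],[[0,-0.001,0.08],[2,-0.9,-51],0.5],[[0,-0.001,0.08],[2,-0.9,-51],0.5],[[0,-0.001,0.08],[2,-0.9,-51],0.5],[[0,-0.001,0.08],[2,-0.9,-51],0.5],[[0,-0.001,0.08],[2,-0.9,-51],0.5],[[0,-0.001,0.08],[2,-0.9,-51],0.5]]'

```text
time_s: 3.82
eef_pos: [448.1, -272.7, 42.4]
ee_rot: [-1.129, -2.928, -0.002]
ft_force: [0.3, 0.1, 0.1]
gripper_width: 42.7
finger_force: 0.0
```

```bash
python3 -c "
from h import *
togo(448,-274.5,2.5,138)"
```

```text
pos [ 448.1 -272.7   42.4] yaw 137.8 F [0.3 0.1 0.1] w 42.7 ff 0.0 q [-0.55  0.42 -0.45  0.71  0.    0.19] t 3.8167 v 0.007
shift [-1.3 -1.4 39.9] turn [-0.  -0.2 -0.2]
```

Emit:
jog_arm --plan '[[[-0.001,-0.001,0.025],[0,0,0],0.5],[[-0.001,-0.001,0.035],[0,0,0],0.5],[[-0.001,-0.001,0.0395],[0,0,0],0.5],[[-0.001,-0.001,0.0395],[0,0,0],0.5],[[-0.001,-0.001,0.0395],[0,0,0],0.9],[[-0.001,-0.001,0.0395],[0,0,0],0.9],[[-0.001,-0.001,0.0395],[0,0,0],0.9],[[-0.001,-0.001,0.0395],[0,0,0],0.9],[[-0.001,-0.001,0.0395],[0,0,0],0.9],[[-0.001,-0.001,0.0395],[0,0,0],0.9]]'

```text
time_s: 4.65
eef_pos: [448.5, -274.1, 3.5]
ee_rot: [-1.127, -2.929, -0.002]
ft_force: [-0.7, 0.4, 6.2]
gripper_width: 12.6
finger_force: 59.1
```

Emit:
jog_arm --plan '[[[0,0,-0.02],[0,0,0],0.9],[[0,0,-0.06],[0,0,0],0.9],[[0,0,-0.1],[0,0,0],0.9],[[0,0,-0.1],[0,0,0],0.9],[[0,0,-0.1],[0,0,0],0.9],[[0,0,-0.1],[0,0,0],0.9]]'

```text
time_s: 5.15
eef_pos: [448.0, -273.9, 102.4]
ee_rot: [-1.126, -2.928, -0.002]
ft_force: [-0.1, 0.4, -0.8]
gripper_width: 12.8
finger_force: 58.7
```

```bash
python3 - <<'E'
from h import *
st,im=shot("w2");st2,i2=shot("t2","top")
cv2.imwrite("pics/m2.png",np.hstack([im[100:400,120:520],cv2.resize(i2[190:340,370:570],None,fx=2,fy=2)]))
togo(448,-274.5,100,138)
E
```

```text
pos [ 446.9 -273.3  101.1] yaw 137.9 F [ 0.8 -0.1 -0.5] w 12.9 ff 58.7 q [-0.55  0.35 -0.36  0.86  0.    0.19] t 5.25 v 0.008
shift [-1.6 -0.2  1.1] turn [-0.1 -0.4 -0.1]
```

View pics/m2.png

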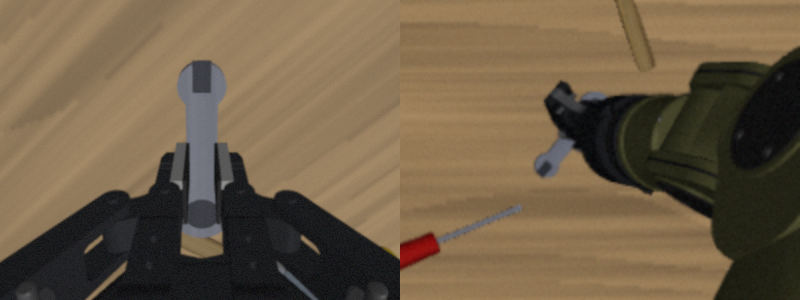

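```bash
python3 - <<'E'
from h import *
import pickle
c=pickle.load(open("pics/w2.pkl","rb"))
st=telemetry.get_state();R=Rn.from_rotvec(st["ee_rot"]).as_matrix()
for X in([40,0,-2.5],[40,0,3],[40,0,-8],[52,0,-2.5],[52,0,3],[52,0,-8],[40,12,-2.5],[40,12,3],[-35,0,-2.5],[-52,0,-2.5]):print(X,(proj(c,R@np.array(X)+st["eef_pos"])-[120,100]).round(1))
# box fit from top crop (c1 px/5+offset)
t=cam("top");off=np.array([195,165])
P=[((120,50),(-132.5,73,56)),((735,190),(132.5,73,56)),((728,214),(132.5,63,56)),]
E
python3 - <<'E'
import cv2
im=cv2.imread("pics/scene0.png")[135:235,270:410];cv2.imwrite("pics/c2.png",cv2.resize(im,None,fx=5.7,fy=5.7,interpolation=2))
E
```

```text
[40, 0, -2.5] [203.7  83.9]
[40, 0, 3] [203.6  80.8]
[40, 0, -8] [203.8  87.3]
[52, 0, -2.5] [203.7  59.5]
[52, 0, 3] [203.6  57.2]
[52, 0, -8] [203.8  62.1]
[40, 12, -2.5] [228.4  83.9]
[40, 12, 3] [227.5  80.8]
[-35, 0, -2.5] [203.4 210.7]
[-52, 0, -2.5] [203.4 234.2]
```

View pics/c2.png

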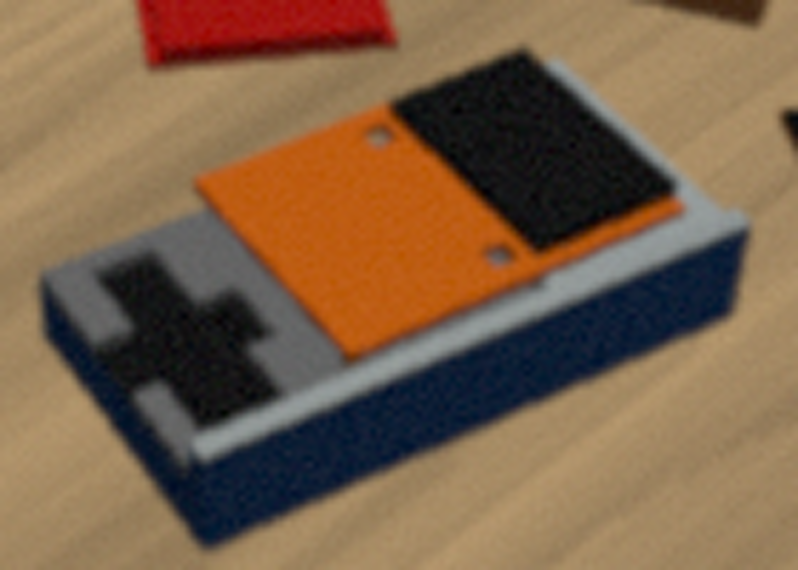

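The wrist crop shows the spanner held level and centred on the tool. The scene crop gives the recess corners, rail corners and cover corners. I'll fit the box and the cover from both views.

```bash
cat > fit.py <<'E'
from h import *
from scipy.optimize import least_squares
t=cam("top");s=cam("scene")
T=lambda x,y:(t,np.array([x,y])/5+[195,165]-.4)
S=lambda x,y:(s,np.array([x,y])/5.7+[270,135]-.4)
def fit(pts,z=None):
    def f(p):
        a=p[2];out=[]
        for (c,px),X in pts:
            w=[p[0]+np.cos(a)*X[0]-np.sin(a)*X[1],p[1]+np.sin(a)*X[0]+np.cos(a)*X[1],X[2]+p[3]]
            out+=list(proj(c,w)-px)
        return np.array(out)
    r=least_squares(f,[530,60,-1.8,0],loss="soft_l1",x_scale=[10,10,.1,10]);print(r.x.round(3),np.degrees(r.x[2]).round(2));print(f(r.x).reshape(-1,2).round(1).tolist());return r.x
box=[(T(120,50),(-180,73,56)),(T(735,190),(85,73,56)),(T(727,214),(85,63,56)),(T(657,515),(85,-67,40)),(T(47,373),(-180,-67,48)),
(S(195,462),(85,73,56)),(S(748,225),(-180,73,56)),(S(43,280),(85,-67,40)),(S(210,548),(85,73,0))]
rec=[(T(602,210),(-20,55,40)),(T(690,228),(20,55,40)),(T(553,463),(-15,-55,40)),(T(622,478),(15,-55,40)),(T(547,287),(-34,17,40)),(T(530,365),(-34,-17,40)),
(S(282,393),(-20,55,40)),(S(205,427),(20,55,40)),(S(150,250),(-15,-55,40)),(S(98,273),(15,-55,40)),(S(272,333),(-34,17,40)),(S(233,288),(-34,-17,40))]
cov=[(T(538,195),(85,62,5)),(T(474,486),(85,-62,5)),(T(80,402),(-85,-62,5)),(T(331,192),(0,45,5)),(T(285,403),(0,-45,5)),(T(137,128),(-85,55,13)),(T(307,163),(-12,55,13)),(T(253,419),(-12,-55,13)),(T(80,383),(-85,-55,13)),
(S(198,180),(85,-62,5)),(S(350,357),(85,62,5)),(S(395,105),(-12,-55,13)),(S(523,48),(-85,-55,13)),(S(673,190),(-85,55,13)),(S(537,248),(-12,55,13)),(S(378,137),(0,-45,5)),(S(500,255),(0,45,5))]
if __name__=="__main__":
    b=fit(box);r=fit(rec);c=fit(cov)
    M=np.array([[np.cos(b[2]),np.sin(b[2])],[-np.sin(b[2]),np.cos(b[2])]])
    print("recess in box",M@(r[:2]-b[:2]),"cover in box",M@(c[:2]-b[:2]),np.degrees(c[2]-b[2]))
    for cc in(t,s):
        for n,L in(("box",box),("rec",rec),("cov",cov)):print(n);fit([q for q in L if q[0][0] is cc])
E
python3 fit.py
```

```text
[508.259  51.336  -1.803  -2.136] -103.33
[[0.2, -0.0], [-0.5, 0.0], [0.1, -0.1], [0.1, 0.0], [-0.4, 0.1], [1.1, 0.1], [0.3, -0.0], [-1.0, -0.8], [-1.1, 1.7]]
[495.391   0.574  -1.808   1.228] -103.59
[[-0.2, -0.4], [0.5, 0.3], [-0.1, 0.2], [0.0, 0.5], [0.2, 0.1], [-0.1, 0.1], [2.0, 1.9], [0.1, 2.5], [0.0, -0.7], [-1.9, -0.5], [0.6, 0.0], [0.1, -0.8]]
[515.731 129.872  -1.786  46.697] -102.33
[[-0.0, 0.1], [0.3, -0.1], [-0.2, -0.4], [0.2, 0.2], [0.1, 0.0], [0.0, -0.4], [-0.0, -0.2], [-0.7, 0.4], [-0.3, 0.2], [-1.1, 0.6], [-0.1, 0.2], [-0.9, -0.4], [0.2, 0.2], [0.7, -0.7], [0.2, -0.2], [0.2, 0.2], [-0.2, 0.4]]
recess in box [52.3615645  -0.82017241] cover in box [-78.14313606 -10.83380757] 0.999728490018589
box
[508.282  51.145  -1.804  -2.432] -103.34
[[0.3, -0.0], [-0.4, 0.1], [0.2, -0.1], [0.1, 0.0], [-0.2, 0.1]]
rec
[495.858   0.692  -1.804  -7.404] -103.36
[[-0.4, -0.3], [0.2, 0.3], [0.0, -0.1], [-0.0, 0.1], [0.2, 0.1], [-0.0, 0.0]]
cov
[515.847 130.195  -1.784  43.416] -102.19
[[-0.2, 0.1], [0.3, -0.3], [0.1, -0.3], [0.1, 0.3], [0.2, -0.1], [0.1, -0.2], [-0.0, -0.1], [-0.6, 0.3], [-0.1, 0.2]]
box
[502.488  58.17   -1.804 -10.711] -103.38
[[1.6, -0.3], [-0.3, 0.2], [-0.1, -0.8], [-0.6, 1.1]]
rec
[442.24   48.128  -1.81  -67.507] -103.69
[[0.4, 0.3], [-0.1, 0.2], [0.9, 0.2], [-0.1, 0.1], [-0.7, -0.4], [-0.4, -0.4]]
cov
[508.492 138.845  -1.793  36.798] -102.73
[[-0.3, 0.4], [0.0, -0.4], [-0.5, -0.2], [0.4, 0.6], [0.3, -0.5], [-0.0, -0.3], [0.6, 0.3], [-0.3, 0.3]]
```

```bash
python3 -c "
from h import *
togo(495.4,0.6,105,166.5)"
```

```text
pos [ 446.9 -273.3  101.1] yaw 137.9 F [ 0.8 -0.1 -0.5] w 12.9 ff 58.7 q [-0.55  0.35 -0.36  0.86  0.    0.19] t 5.25 v 0.008
shift [147.6 235.8  -3. ] turn [  0.1  -0.4 -28.6]
```

Emit:
jog_arm --plan '[[[0.035,0.056,-0.003],[0,0,-7],0.9],[[0.07,0.112,-0.003],[0,0,-14],0.9],[[0.105,0.168,-0.003],[0,0,-20],0.9],[[0.1476,0.2358,-0.003],[0,0,-28.6],0.9],[[0.1476,0.2358,-0.003],[0,0,-28.6],0.9],[[0.1476,0.2358,-0.003],[0,0,-28.6],0.9],[[0.1476,0.2358,-0.003],[0,0,-28.6],0.9],[[0.1476,0.2358,-0.003],[0,0,-28.6],0.9],[[0.1476,0.2358,-0.003],[0,0,-28.6],0.9],[[0.1476,0.2358,-0.003],[0,0,-28.6],0.9],[[0.1476,0.2358,-0.003],[0,0,-28.6],0.9],[[0.1476,0.2358,-0.003],[0,0,-28.6],0.9]]'

```text
time_s: 6.25
eef_pos: [496.1, -1.4, 105.7]
ee_rot: [-0.371, -3.114, -0.003]
ft_force: [0.5, -0.6, -0.4]
gripper_width: 12.6
finger_force: 58.8
```

```bash
python3 - <<'E'
from h import *
st,im=shot("w3");c=cam("wrist",st)
o=np.array([495.4,.6]);a=np.radians(-103.4)
for X in[(-20,55),(20,55),(-15,-55),(15,-55),(-34,17),(-34,-17),(33,-17),(33,17),(-15,-17),(15,-17)]:
    p=proj(c,[*(o+[np.cos(a)*X[0]-np.sin(a)*X[1],np.sin(a)*X[0]+np.cos(a)*X[1]]),40]);print(X,(p-[170,80]).round()*2)
cv2.imwrite("pics/m3.png",cv2.resize(im[80:380,170:570],None,fx=2,fy=2,interpolation=2))
togo(495.4,0.6,105,166.5)
E
```

```text
(-20, 55) [360. 392.]
(20, 55) [260. 392.]
(-15, -55) [354. 112.]
(15, -55) [266. 112.]
(-34, 17) [400. 304.]
(-34, -17) [404. 218.]
(33, -17) [218. 220.]
(33, 17) [224. 306.]
(-15, -17) [352. 220.]
(15, -17) [268. 220.]
pos [496.3  -1.4 105.9] yaw 166.4 F [-0.8 -0.   0. ] w 12.9 ff 58.8 q [-0.    0.3  -0.42  0.85  0.    0.23] t 6.3 v 0.006
shift [1.4 1.7 0.9] turn [ 0.1 -0.3 -0.1]
```

View pics/m3.png

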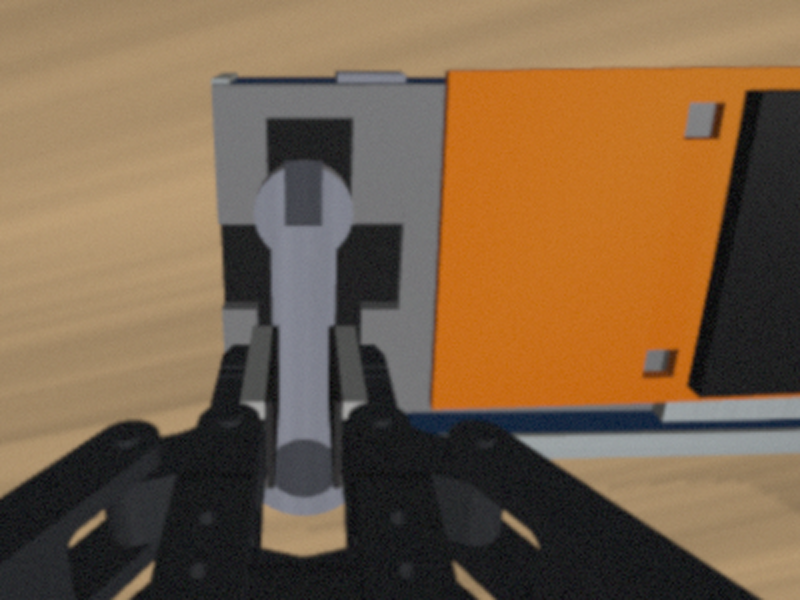

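The crop shows the recess's narrow pocket corners at (266,119) and (352,119) and the held spanner above it. The spanner needs to go about 2 mm along tool y, then down.

Emit:
jog_arm --plan '[[[0,0.002,0.025],[0,0,0],0.9],[[0,0.002,0.045],[0,0,0],0.9],[[0,0.002,0.053],[0,0,0],0.9],[[0,0.002,0.056],[0,0,0],0.9],[[0,0.002,0.059],[0,0,0],0.9],[[0,0.002,0.062],[0,0,0],0.9],[[0,0.002,0.064],[0,0,0],0.9],[[0,0.002,0.064],[0,0,0],0.9]]'

```text
time_s: 6.97
eef_pos: [497.4, 1.9, 42.5]
ee_rot: [-0.369, -3.117, -0.004]
ft_force: [-0.1, 0.3, -0.3]
gripper_width: 12.8
finger_force: 58.8
```

Emit:
jog_arm --plan '[[[0,0,0.002],[0,0,0],0.9],[[0,0,0.004],[0,0,0],0.9],[[0,0,0.005],[0,0,0],0.9],[[0,0,0.005],[0,0,0],0.9]]'

```text
time_s: 7.3
eef_pos: [496.8, 2.0, 37.1]
ee_rot: [-0.368, -3.116, -0.003]
ft_force: [-0.6, -0.4, -0.0]
gripper_width: 12.6
finger_force: 58.8
```

```bash
python3 - <<'E'
from h import *
st,im=shot("w4");cv2.imwrite("pics/m4.png",cv2.resize(im[80:380,170:570],None,fx=2,fy=2,interpolation=2))
togo(497,0.2,37,166.5)
E
```

```text
pos [496.9   2.   37.2] yaw 166.5 F [-0.2 -0.1 -1. ] w 12.8 ff 58.8 q [ 0.    0.38 -0.52  0.67  0.    0.24] t 7.35 v 0.003
shift [-0.5 -1.7  0.2] turn [ 0.1 -0.2  0. ]
```

No contact force at 6 mm into the recess, so the spanner is inside. Next: lower to contact, release and lift.

Emit:
jog_arm --plan '[[[0,0,0.001],[0,0,0],0.9],[[0,0,0.001],[0,0,0],0.72],[[0,0,0.001],[0,0,0],0.72],[[0,0,0.001],[0,0,0],0.72],[[0,0,0.001],[0,0,0],0.72],[[0,0,-0.03],[0,0,0],0.72],[[0,0,-0.06],[0,0,0],0.72],[[0,0,-0.09],[0,0,0],0.72],[[0,0,-0.09],[0,0,0],0.72]]'

```text
time_s: 8.1
eef_pos: [501.4, 1.7, 132.7]
ee_rot: [0.368, 3.114, 0.005]
ft_force: [1.7, -0.1, -0.7]
gripper_width: 23.9
finger_force: 0.0
```

```bash
python3 - <<'E'
from h import *
st,im=shot("w5");st2,i2=shot("t5","top")
cv2.imwrite("pics/m5.png",cv2.resize(im[60:400,140:640],None,fx=1.6,fy=1.6,interpolation=2))
togo(497,0.2,37,166.5)
E
```

```text
pos [498.6   1.7 128.6] yaw 166.5 F [-1.1 -0.4 -0.1] w 24.1 ff 0.0 q [ 0.    0.28 -0.39  0.9   0.    0.24] t 8.2 v 0.051
shift [ 1.2 -2.1 91.6] turn [ 0.2 -0.   0. ]
```

View pics/m5.png

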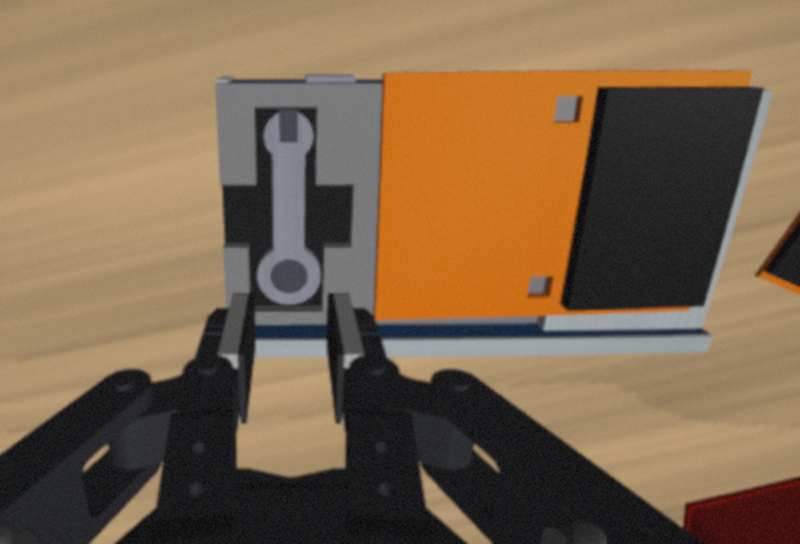

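The spanner lies in its recess: big end at crop (289,275) in the wider pocket, small end at (289,130). Next: shut fingers, push the cover's pad toward the rail.

```bash
cat >> h.py <<'E'
A=np.radians(-103.4);SEAT=np.array([508.35,51.8]);B=np.array([[np.cos(A),-np.sin(A)],[np.sin(A),np.cos(A)]])
def gobox(x,y,z,yaw):
    w=SEAT+B@[x,y];st=telemetry.get_state();print("box",(B.T@(st["eef_pos"][:2]-SEAT)).round(1),"Fbox",(B.T@st["ft_force"][:2]).round(1));togo(*w,z,yaw)
E
python3 -c "
from h import *
gobox(-104,-92,95,166.6)"
```

```text
box [51.   2.2] Fbox [ 0.6 -1. ]
pos [498.6   1.7 128.6] yaw 166.5 F [-1.1 -0.4 -0.1] w 24.1 ff 0.0 q [ 0.    0.28 -0.39  0.9   0.    0.24] t 8.2 v 0.051
shift [ 94.4 154.8  34. ] turn [ 0.2 -0.  -0.1]
```

Emit:
jog_arm --plan '[[[0.024,0.039,0.0],[0,0,0],1.0],[[0.047,0.078,0.0],[0,0,0],1.0],[[0.07,0.116,0.0],[0,0,0],1.0],[[0.094,0.155,0.0],[0,0,0],1.0],[[0.094,0.155,0.033],[0,0,0],1.0],[[0.094,0.155,0.033],[0,0,0],1.0],[[0.094,0.155,0.033],[0,0,0],1.0],[[0.094,0.155,0.033],[0,0,0],1.0]]'

```text
time_s: 8.87
eef_pos: [441.2, 173.8, 94.2]
ee_rot: [-0.368, -3.114, -0.001]
ft_force: [-0.4, -0.5, 0.7]
gripper_width: 0.1
finger_force: 0.0
```

```bash
python3 - <<'E'
from h import *
st,im=shot("w6")
cv2.imwrite("pics/m6.png",im)
gobox(-104,-85,56.5,166.6)
# orange mask extents in wrist: cover pose check by t5 top image
import pickle
c=cam("top")
i2=cv2.imread("pics/t5.png");h=cv2.cvtColor(i2,cv2.COLOR_BGR2HSV);m=cv2.inRange(h,(8,150,80),(20,255,255));m[:, :195]=0
n,l,s,ce=cv2.connectedComponentsWithStats(m);k=1+np.argmax(s[1:,4]);print(s[k],cv2.minAreaRect(np.argwhere(l==k)[:,::-1].astype(np.float32)))
E
```

```text
box [-103.2  -92.7] Fbox [-0.   0.7]
pos [442.1 173.7  94.9] yaw 166.5 F [ 0.6 -0.1 -0. ] w 0.1 ff 0.0 q [ 0.37  0.28 -0.49  0.8   0.    0.61] t 8.9167 v 0.015
shift [-7.9  0.8 38.3] turn [ 0.1 -0.2 -0.1]
[ 211  188   63   71 1570] ((247.68170166015625, 222.511962890625), (63.7602424621582, 59.43402099609375), 11.888657569885254)
```

Emit:
jog_arm --plan '[[[0,0,0.02],[0,0,0],1.0],[[0,0,0.038],[0,0,0],1.0],[[0,0,0.038],[0,0,0],1.0],[[0,0,0.038],[0,0,0],1.0],[[-0.004,0,0.038],[0,0,0],1.0],[[-0.008,0,0.038],[0,0,0],1.0],[[-0.012,0,0.038],[0,0,0],1.0],[[-0.015,0,0.038],[0,0,0],1.0],[[-0.018,0,0.038],[0,0,0],1.0],[[-0.02,0,0.038],[0,0,0],1.0],[[-0.02,0,0.038],[0,0,0],1.0]]'

```text
time_s: 9.83
eef_pos: [460.9, 170.0, 56.8]
ee_rot: [-0.368, -3.115, -0.004]
ft_force: [-1.4, 0.2, 1.2]
gripper_width: -0.2
finger_force: 1.1
```

```bash
cat > cov.py <<'E'
# cover pose in box frame from current picture: fit silhouettes of orange+hole? use orange mask IoU
from h import *
from scipy.optimize import least_squares
def edges(name="w",prior=(-75,-3,0),n="wrist",z=48,save="x"):
    st,im=shot(save,n);c=cam(n,st);g=cv2.cvtColor(im,cv2.COLOR_BGR2HSV)
    m=(cv2.inRange(g,(7,140,60),(22,255,255))>0).astype(float)
    def out(p,X):
        a=np.radians(p[2]);x=[p[0]+np.cos(a)*X[0]-np.sin(a)*X[1],p[1]+np.sin(a)*X[0]+np.cos(a)*X[1]]
        return proj(c,[*(SEAT+B@x),z+X[2]])
    # edge search along normals for plate outline & pad outline
    L=[]
    def seg(a,b,nrm,k=25):
        for s in np.linspace(.08,.92,k):L.append((np.array(a)*(1-s)+np.array(b)*s,np.array(nrm)))
    seg((85,-62,5),(85,62,5),(1,0,0));seg((-10,62,5),(85,62,5),(0,1,0));seg((-10,-62,5),(85,-62,5),(0,-1,0));seg((-12,-55,13),(-12,55,13),(-1,0,0))
    def meas(p):
        r=[];J=[]
        for X,N in L:
            d=np.arange(-12,12.1,.5)
            P=np.array([out(p,X+N*q) for q in d])
            if P.min()<3 or P[:,0].max()>636 or P[:,1].max()>396: continue
            v=cv2.remap(m.astype(np.float32),P[:,0].astype(np.float32)[None],P[:,1].astype(np.float32)[None],1)[0]
            f=[np.sum(np.abs(v-(d<e))) for e in d];k=int(np.argmin(f))
            if f[k]<4 and 1<k<len(d)-2:
                r.append(d[k]);J.append([N[0],N[1],np.pi/180*(X[0]*N[1]-X[1]*N[0])])
        return np.array(r),np.array(J)
    p=np.array(prior,float)
    for _ in range(6):
        r,J=meas(p)
        if len(r)<10: print("few",len(r));return p
        for _ in range(5):
            e=r-J@(d0 if _ else np.zeros(3));w=1/(1+(e/1)**2);d0=np.linalg.lstsq(J*w[:,None],r*w,rcond=None)[0]
        a=np.radians(p[2]);p+= [np.cos(a)*d0[0]-np.sin(a)*d0[1],np.sin(a)*d0[0]+np.cos(a)*d0[1],d0[2]]
    print(n,"cover in box",p.round(1),"n",len(r),"res",np.median(np.abs(r-J@d0)).round(2));return p
E
python3 - <<'E'
from cov import *
gobox(-104,-67,56.5,166.6)
edges(save="w7");edges(n="top",save="t7");edges(n="scene",save="s7")
E
```

```text
box [-103.9  -73.6] Fbox [ 0.1 -1.4]
pos [460.9 170.   56.8] yaw 166.5 F [-1.4  0.2  1.2] w -0.2 ff 1.1 q [ 0.35  0.35 -0.51  0.71  0.    0.59] t 9.8333 v 0.012
shift [-6.6  0.1  0.3] turn [ 0.1 -0.3 -0.1]
wrist cover in box [-76.  -10.1   1.2] n 38 res 0.03
top cover in box [-77.5  -8.6   1.4] n 92 res 0.62
scene cover in box [-75.8  -6.6   1.4] n 99 res 0.56
```

Emit:
jog_arm --plan '[[[-0.002,0,0],[0,0,0],1.0],[[-0.004,0,0],[0,0,0],1.0],[[-0.005,0,0],[0,0,0],1.0],[[-0.005,0,0],[0,0,0],1.0]]'

```text
time_s: 10.32
eef_pos: [466.4, 168.6, 56.7]
ee_rot: [-0.369, -3.116, -0.003]
ft_force: [-1.8, 0.5, 1.0]
gripper_width: 0.0
finger_force: 1.0
```

```bash
python3 - <<'E'
from cov import *
gobox(-104,-67,56.5,166.6)
edges(save="w8");edges(n="top",save="t8");edges(n="scene",save="s8")
E
```

```text
box [-103.9  -67.9] Fbox [-0.1 -1.8]
pos [466.4 168.6  56.7] yaw 166.5 F [-1.8  0.5  1. ] w 0.0 ff 1.0 q [ 0.34  0.36 -0.5   0.72  0.    0.58] t 10.3167 v 0.004
shift [-0.9  0.1  0.2] turn [ 0.1 -0.2 -0.1]
wrist cover in box [-75.6  -4.5   1. ] n 38 res 0.02
top cover in box [-77.3  -2.4   1. ] n 94 res 0.53
scene cover in box [-75.5  -4.8   1.4] n 96 res 0.51
```

Emit:
jog_arm --plan '[[[-0.001,0,0],[0,0,0],1.0],[[-0.002,0,0],[0,0,0],1.0],[[-0.003,0,0],[0,0,0],1.0],[[-0.003,0,0],[0,0,0],1.0]]'

```text
time_s: 10.8
eef_pos: [469.1, 168.1, 56.7]
ee_rot: [-0.368, -3.116, -0.004]
ft_force: [-2.7, 1.7, 0.7]
gripper_width: -0.0
finger_force: 1.3
```

Emit:
jog_arm --plan '[[[-0.0005,0,0],[0,0,0],1.0],[[-0.001,0,0],[0,0,0],1.0],[[-0.001,0,0],[0,0,0],1.0]]'

```text
time_s: 11.05
eef_pos: [469.9, 168.1, 56.7]
ee_rot: [-0.368, -3.116, -0.004]
ft_force: [-3.1, 2.9, 0.1]
gripper_width: -0.2
finger_force: 1.7
```

```bash
python3 - <<'E'
from cov import *
gobox(-104,-67,56.5,166.6)
edges(save="w9");edges(n="top",save="t9");edges(n="scene",save="s9")
E
```

```text
box [-104.2  -64.3] Fbox [-2.1 -3.7]
pos [469.9 168.1  56.7] yaw 166.5 F [-3.1  2.9  0.1] w -0.2 ff 1.7 q [ 0.34  0.36 -0.49  0.72  0.    0.58] t 11.05 v 0.003
shift [ 2.7 -0.2  0.2] turn [ 0.1 -0.3 -0.1]
wrist cover in box [-75.1  -1.   -0.1] n 38 res 0.05
top cover in box [-77.2   0.5   0.3] n 93 res 0.49
scene cover in box [-74.8  -2.5   0.3] n 98 res 0.48
```

Emit:
jog_arm --plan '[[[-0.0005,0,0],[0,0,0],1.0],[[-0.001,0,0],[0,0,0],1.0],[[-0.001,0,0],[0,0,0],1.0]]'

```text
time_s: 11.45
eef_pos: [470.9, 167.8, 56.7]
ee_rot: [-0.368, -3.116, -0.005]
ft_force: [-3.3, 3.5, 0.7]
gripper_width: 0.3
finger_force: 2.1
```

```bash
python3 - <<'E'
from cov import *
gobox(-104,-67,56.5,166.6)
edges(save="w10");edges(n="top",save="t10");edges(n="scene",save="s10")
E
```

```text
box [-104.2  -63.3] Fbox [-2.7 -4.1]
pos [470.9 167.8  56.7] yaw 166.5 F [-3.3  3.5  0.7] w 0.3 ff 2.1 q [ 0.34  0.36 -0.49  0.72  0.    0.57] t 11.45 v 0.002
shift [ 3.6 -0.2  0.3] turn [ 0.1 -0.3 -0.1]
wrist cover in box [-74.6  -0.4  -0.5] n 39 res 0.05
top cover in box [-76.8   1.3  -0.2] n 92 res 0.48
scene cover in box [-74.6  -2.3   0.1] n 98 res 0.5
```

Emit:
jog_arm --plan '[[[-0.0005,0,0],[0,0,0],1.0],[[-0.001,0,0],[0,0,0],1.0],[[-0.001,0,0],[0,0,0],1.0]]'

```text
time_s: 11.85
eef_pos: [470.9, 167.8, 56.7]
ee_rot: [-0.367, -3.114, -0.005]
ft_force: [-6.0, 4.4, 3.6]
gripper_width: -0.0
finger_force: 3.2
```

```bash
python3 - <<'E'
from cov import *
gobox(-104,-67,56.5,166.6)
edges(save="w11");edges(n="top",save="t11");edges(n="scene",save="s11")
E
```

```text
box [-104.1  -63.3] Fbox [-2.9 -6.9]
pos [470.9 167.8  56.7] yaw 166.5 F [-6.   4.4  3.6] w -0.0 ff 3.2 q [ 0.34  0.36 -0.49  0.72  0.01  0.57] t 11.85 v 0.003
shift [ 3.7 -0.1  0.2] turn [ 0.1 -0.4 -0.1]
wrist cover in box [-74.5  -0.5  -0.6] n 39 res 0.01
top cover in box [-76.8   1.3  -0.2] n 93 res 0.51
scene cover in box [-74.7  -2.1   0. ] n 98 res 0.51
```

The cover has stalled flush against the rail at 7 N. Now back off, turn and go behind its rear edge.

Emit:
jog_arm --plan '[[[0.01,0,0],[0,0,0],1.0],[[0.02,0,-0.02],[0,0,0],1.0],[[0.02,0,-0.05],[0,0,20],0.5],[[0.02,0,-0.05],[0,0,90],0.2],[[0.02,0,-0.05],[0,0,90],0.2],[[0.02,0,-0.05],[0,0,90],0.2],[[0.02,0,-0.05],[0,0,90],0.2],[[0.02,0,-0.05],[0,0,90],0.2],[[0.02,0,-0.05],[0,0,90],0.2],[[0.02,0,-0.05],[0,0,90],0.2],[[0.02,0,-0.05],[0,0,90],0.2],[[0.02,0,-0.05],[0,0,90],0.2],[[0.02,0,-0.05],[0,0,90],0.2],[[0.02,0,-0.05],[0,0,90],0.2],[[0.02,0,-0.05],[0,0,90],0.2],[[0.02,0,-0.05],[0,0,90],0.2],[[0.02,0,-0.05],[0,0,90],0.2],[[0.02,0,-0.05],[0,0,90],0.2]]'

```text
time_s: 13.5
eef_pos: [453.0, 171.6, 107.0]
ee_rot: [-2.463, -1.945, 0.001]
ft_force: [0.2, 0.6, -1.0]
gripper_width: 68.4
finger_force: 0.0
```

```bash
sed -i 's/A=np.radians(-103.4)/A=np.radians(-103.7)/' h.py; python3 - <<'E'
from cov import *
edges(n="top",save="t12");edges(n="scene",save="s12")
gobox(-186,-1,100,76.3)
E
```

```text
top cover in box [-76.7   0.6   0.3] n 92 res 0.5
scene cover in box [-74.7  -2.6   0.4] n 98 res 0.51
box [-103.3  -82.3] Fbox [ 0.2 -0.2]
pos [452.9 171.7 106.9] yaw 76.6 F [-0.2 -0.2 -0. ] w 68.6 ff 0.0 q [ 0.36  0.28 -0.45  0.84  0.    2.17] t 13.6 v 0.005
shift [82.3 81.7  6.7] turn [-0.2 -0.1  0.3]
```

Emit:
jog_arm --plan '[[[0.03,0.03,0.0],[0,0,0.3],0.2],[[0.058,0.057,0.0],[0,0,0.3],0.2],[[0.082,0.082,0.0],[0,0,0.3],0.2],[[0.082,0.082,0.0],[0,0,0.3],0.2],[[0.082,0.082,0.03],[0,0,0.3],0.2],[[0.082,0.082,0.045],[0,0,0.3],0.2],[[0.082,0.082,0.055],[0,0,0.3],0.2],[[0.082,0.082,0.0625],[0,0,0.3],0.2],[[0.082,0.082,0.0625],[0,0,0.3],0.2],[[0.082,0.082,0.0625],[0,0,0.3],0.2]]'

```text
time_s: 14.43
eef_pos: [551.3, 232.6, 44.4]
ee_rot: [-2.468, -1.936, 0.002]
ft_force: [0.3, 0.7, 1.3]
gripper_width: 68.5
finger_force: 0.0
```

```bash
python3 - <<'E'
from cov import *
edges(save="w13")
gobox(-174,-1,44,76.3)
cv2.imwrite("pics/m13.png",cv2.imread("pics/w13.png"))
E
```

```text
few 0
box [-186.2   -0.6] Fbox [ 0.5 -0.1]
pos [551.8 232.8  45. ] yaw 76.2 F [-0.2 -0.4 -0.6] w 68.4 ff 0.0 q [ 0.4   0.52 -0.25  0.8   0.    2.21] t 14.4833 v 0.01
shift [-12.2  -0.3   1. ] turn [-0.2 -0.1 -0.1]
```

View pics/m13.png

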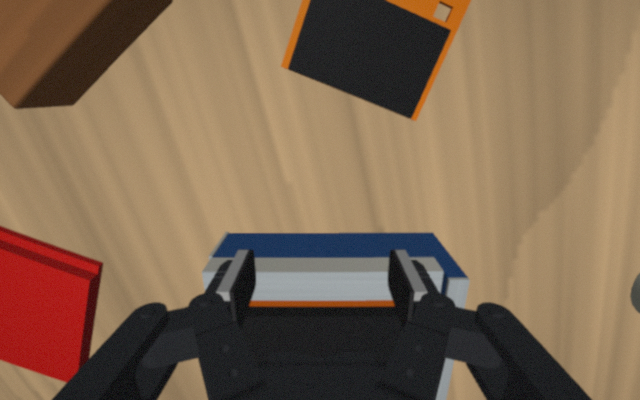

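The picture shows both fingers behind the cover's rear edge (orange strip at row 303), at (235,285) and (405,285) and centred on the deck. Advance and push.

Emit:
jog_arm --plan '[[[-0.004,0,0],[0,0,0],0.2],[[-0.008,0,0],[0,0,0],0.2],[[-0.012,0,0],[0,0,0],0.2],[[-0.015,0,0],[0,0,0],0.2],[[-0.018,0,0],[0,0,0],0.2],[[-0.021,0,0],[0,0,0],0.2],[[-0.024,0,0],[0,0,0],0.2],[[-0.027,0,0],[0,0,0],0.2],[[-0.03,0,0],[0,0,0],0.2],[[-0.033,0,0],[0,0,0],0.2],[[-0.035,0,0],[0,0,0],0.2],[[-0.035,0,0],[0,0,0],0.2]]'

```text
time_s: 15.48
eef_pos: [542.9, 197.7, 44.0]
ee_rot: [-2.47, -1.936, 0.003]
ft_force: [1.6, 1.4, 1.5]
gripper_width: 68.5
finger_force: 1.2
```

```bash
python3 - <<'E'
from cov import *
gobox(-120,-1,44,76.3)
edges(n="top",save="t14",prior=(-60,0,0));edges(n="scene",save="s14",prior=(-60,0,0))
E
```

```text
box [-149.9   -1. ] Fbox [-1.7  1.2]
pos [542.9 197.7  44. ] yaw 76.2 F [1.6 1.4 1.5] w 68.5 ff 1.2 q [ 0.35  0.49 -0.31  0.78  0.    2.16] t 15.4833 v 0.006
shift [-29.9   0.   -0. ] turn [-0.2 -0.  -0.1]
top cover in box [-54.3   0.5  -0.5] n 93 res 0.56
scene cover in box [-52.6  -2.4  -0.3] n 99 res 0.5
```

Emit:
jog_arm --plan '[[[-0.004,0,0],[0,0,0],0.2],[[-0.008,0,0],[0,0,0],0.2],[[-0.012,0,0],[0,0,0],0.2],[[-0.016,0,0],[0,0,0],0.2],[[-0.02,0,0],[0,0,0],0.2],[[-0.024,0,0],[0,0,0],0.2],[[-0.028,0,0],[0,0,0],0.2],[[-0.032,0,0],[0,0,0],0.2],[[-0.036,0,0],[0,0,0],0.2],[[-0.04,0,0],[0,0,0],0.2],[[-0.043,0,0],[0,0,0],0.2],[[-0.046,0,0],[0,0,0],0.2],[[-0.046,0,0],[0,0,0],0.2]]'

```text
time_s: 16.67
eef_pos: [531.6, 153.2, 44.0]
ee_rot: [-2.469, -1.936, 0.003]
ft_force: [0.1, -0.1, 1.2]
gripper_width: 68.3
finger_force: 0.0
```

```bash
python3 - <<'E'
from cov import *
gobox(-97,-1,44,76.3)
edges(n="top",save="t15",prior=(-10,0,0));edges(n="scene",save="s15",prior=(-10,0,0))
E
```

```text
box [-104.    -1.4] Fbox [0.1 0.1]
pos [531.6 153.2  44. ] yaw 76.2 F [ 0.1 -0.1  1.2] w 68.3 ff 0.0 q [ 0.28  0.45 -0.37  0.75  0.    2.09] t 16.6667 v 0.007
shift [-7.   0.4 -0. ] turn [-0.2 -0.  -0.1]
top cover in box [-8.6  0.1 -0.1] n 93 res 0.52
scene cover in box [-6.6 -2.3 -0.3] n 97 res 0.5
```

Emit:
jog_arm --plan '[[[-0.001,0,0],[0,0,0],0.2],[[-0.002,0,0],[0,0,0],0.2],[[-0.003,0,0],[0,0,0],0.2],[[-0.004,0,0],[0,0,0],0.2],[[-0.004,0,0],[0,0,0],0.2]]'

```text
time_s: 17.18
eef_pos: [531.1, 150.1, 44.0]
ee_rot: [-2.468, -1.936, 0.001]
ft_force: [0.1, 1.6, 0.1]
gripper_width: 68.7
finger_force: 0.7
```

```bash
python3 - <<'E'
from cov import *
gobox(-97,-1,44,76.3)
for z in(48,42):
    edges(n="top",save="t16",prior=(-3,0,0),z=z);edges(n="scene",save="s16",prior=(-3,0,0),z=z)
E
```

```text
box [-100.9   -1.1] Fbox [-1.6 -0.3]
pos [531.1 150.1  44. ] yaw 76.2 F [0.1 1.6 0.1] w 68.7 ff 0.7 q [ 0.27  0.45 -0.38  0.75  0.    2.08] t 17.1833 v 0.002
shift [-3.9  0.1  0. ] turn [-0.2 -0.1 -0.1]
top cover in box [-5.6  0.3 -0.2] n 93 res 0.51
scene cover in box [-3.8 -2.4 -0.1] n 97 res 0.52
top cover in box [-4.8  0.2 -0.1] n 92 res 0.95
scene cover in box [-6.9 -8.   0.1] n 97 res 0.51
```

Emit:
jog_arm --plan '[[[-0.0007,0,0],[0,0,0],0.2],[[-0.0014,0,0],[0,0,0],0.2],[[-0.002,0,0],[0,0,0],0.2],[[-0.0025,0,0],[0,0,0],0.2],[[-0.0025,0,0],[0,0,0],0.2]]'

```text
time_s: 17.8
eef_pos: [529.9, 147.1, 43.8]
ee_rot: [-2.469, -1.936, 0.004]
ft_force: [-0.1, -1.2, 1.2]
gripper_width: 68.3
finger_force: 0.0
```

```bash
python3 - <<'E'
from cov import *
gobox(-97,-1,44,76.3)
for z in(48,42):
    edges(n="top",save="t17",prior=(-3,0,0),z=z);edges(n="scene",save="s17",prior=(-3,0,0),z=z)
E
```

```text
box [-97.7  -1.6] Fbox [1.2 0.2]
pos [529.9 147.1  43.8] yaw 76.2 F [-0.1 -1.2  1.2] w 68.3 ff 0.0 q [ 0.27  0.45 -0.38  0.74  0.    2.08] t 17.8 v 0.005
shift [-0.7  0.6 -0.2] turn [-0.3 -0.  -0.1]
top cover in box [-1.2  0.   0. ] n 93 res 0.5
scene cover in box [ 3.7 -3.   0.1] n 98 res 0.57
top cover in box [-0.9  0.1  0. ] n 92 res 0.52
scene cover in box [ 0.5 -1.6  0.5] n 100 res 1.03
```

The cover has dropped over the pins: it jumped ahead of the fingers and contact force went to zero. Now raise, shut the fingers and press above the catches.

Emit:
jog_arm --plan '[[[0.005,0,0],[0,0,0],0.2],[[0.005,0,-0.025],[0,0,0],0.2],[[0.005,0,-0.04],[0,0,0],1.0],[[-0.01,0,-0.04],[0,0,0],1.0],[[-0.031,0,-0.04],[0,0,0],1.0],[[-0.031,0,-0.04],[0,0,0],1.0],[[-0.031,0,-0.04],[0,0,0],1.0],[[-0.031,0,-0.04],[0,0,0],1.0],[[-0.031,0,-0.04],[0,0,0],1.0],[[-0.031,0,-0.03],[0,0,0],1.0],[[-0.031,0,-0.018],[0,0,0],1.0],[[-0.031,0,-0.018],[0,0,0],1.0],[[-0.031,0,-0.018],[0,0,0],1.0]]'

```text
time_s: 19.08
eef_pos: [522.1, 117.6, 60.8]
ee_rot: [-2.467, -1.936, 0.005]
ft_force: [0.2, -0.2, -0.1]
gripper_width: 0.0
finger_force: 0.0
```

```bash
python3 - <<'E'
from cov import *
gobox(-66,-1,57,76.3)
for z in(48,42,40):
    edges(n="top",save="t18",prior=(-1,0,0),z=z);edges(n="scene",save="s18",prior=(0,0,0),z=z)
E
```

```text
box [-67.2  -2.2] Fbox [0.1 0.2]
pos [522.1 117.6  60.8] yaw 76.2 F [ 0.2 -0.2 -0.1] w 0.0 ff 0.0 q [ 0.22  0.41 -0.39  0.77  0.    2.03] t 19.0833 v 0.021
shift [-1.2  1.2  3.8] turn [-0.4 -0.  -0.1]
top cover in box [-1.3  0.  -0.1] n 93 res 0.49
scene cover in box [ 3.7 -2.8  0. ] n 98 res 0.64
top cover in box [-0.9  0.2  0.1] n 92 res 0.5
scene cover in box [ 0.5 -1.5  0.5] n 100 res 0.99
top cover in box [-0.7  0.4 -0.1] n 92 res 0.52
scene cover in box [-0.6 -3.6  0.5] n 100 res 1.02
```

Emit:
jog_arm --plan '[[[0,0.001,0.002],[0,0,0],1.0],[[0,0.001,0.003],[0,0,0],1.0],[[0,0.001,0.004],[0,0,0],1.0],[[0,0.001,0.004],[0,0,0],1.0]]'

```text
time_s: 19.72
eef_pos: [523.8, 117.2, 57.7]
ee_rot: [-2.468, -1.936, 0.002]
ft_force: [-0.0, -0.3, -0.2]
gripper_width: 0.1
finger_force: 0.0
```

Emit:
jog_arm --plan '[[[0,0,0.001],[0,0,0],1.0],[[0,0,0.001],[0,0,0],1.0]]'

```text
time_s: 19.88
eef_pos: [523.9, 117.2, 56.7]
ee_rot: [-2.468, -1.936, 0.002]
ft_force: [-0.5, 0.7, -0.9]
gripper_width: 0.3
finger_force: 0.0
```

Emit:
jog_arm --plan '[[[0,0,0.001],[0,0,0],1.0],[[0,0,0.001],[0,0,0],1.0]]'

```text
time_s: 20.05
eef_pos: [524.0, 117.3, 56.1]
ee_rot: [-2.468, -1.936, 0.002]
ft_force: [-0.3, 0.2, 1.8]
gripper_width: 0.1
finger_force: 1.2
```

Contact at about 56.5 mm. Press on in 1 mm steps.

Emit:
jog_arm --plan '[[[0,0,0.001],[0,0,0],1.0],[[0,0,0.001],[0,0,0],1.0]]'

```text
time_s: 20.22
eef_pos: [524.0, 117.4, 55.2]
ee_rot: [-2.468, -1.936, 0.001]
ft_force: [-1.8, 0.0, 4.2]
gripper_width: 0.0
finger_force: 2.2
```

Emit:
jog_arm --plan '[[[0,0,0.001],[0,0,0],1.0],[[0,0,0.001],[0,0,0],1.0]]'

```text
time_s: 20.38
eef_pos: [524.0, 117.5, 54.1]
ee_rot: [-2.468, -1.936, 0.001]
ft_force: [-2.1, 0.9, 5.3]
gripper_width: 0.0
finger_force: 2.2
```

Emit:
jog_arm --plan '[[[0,0,0.001],[0,0,0],1.0],[[0,0,0.001],[0,0,0],1.0]]'

```text
time_s: 20.55
eef_pos: [524.0, 117.5, 53.1]
ee_rot: [-2.468, -1.936, 0.001]
ft_force: [-2.1, -0.1, 5.0]
gripper_width: -0.3
finger_force: 2.2
```

Emit:
jog_arm --plan '[[[0,0,0.001],[0,0,0],1.0],[[0,0,0.001],[0,0,0],1.0]]'

```text
time_s: 20.72
eef_pos: [524.1, 117.5, 53.0]
ee_rot: [-2.468, -1.936, 0.001]
ft_force: [-3.6, -0.1, 12.1]
gripper_width: -0.0
finger_force: 5.9
```

Emit:
jog_arm --plan '[[[0,0,0.001],[0,0,0],1.0],[[0,0,0.001],[0,0,0],1.0]]'

```text
time_s: 20.88
eef_pos: [524.1, 117.5, 53.0]
ee_rot: [-2.469, -1.936, -0.0]
ft_force: [-6.4, -1.0, 19.4]
gripper_width: 0.1
finger_force: 9.4
```

It bottomed hard at 53.0 mm, which is the pad height when home. Retreat and check.

Emit:
jog_arm --plan '[[[0,0,-0.01],[0,0,0],1.0],[[0.03,0,-0.05],[0,0,0],1.0],[[0.06,0,-0.09],[0,0,0],1.0],[[0.09,0,-0.1],[0,0,0],1.0],[[0.13,0,-0.1],[0,0,0],1.0],[[0.17,0,-0.1],[0,0,0],1.0],[[0.2,0,-0.1],[0,0,0],1.0],[[0.2,0,-0.1],[0,0,0],1.0],[[0.2,0,-0.1],[0,0,0],1.0]]'

```text
time_s: 21.63
eef_pos: [572.1, 313.0, 150.4]
ee_rot: [-2.466, -1.94, 0.003]
ft_force: [-0.4, -0.4, 0.5]
gripper_width: 0.0
finger_force: 0.0
```

```bash
python3 - <<'E'
from cov import *
for z in(40,):
    edges(n="top",save="t19",prior=(-1,0,0),z=z);edges(n="scene",save="s19",prior=(0,0,0),z=z)
a=cv2.imread("pics/s19.png")[125:240,265:415];b=cv2.imread("pics/t19.png")[165:275,195:355]
cv2.imwrite("pics/m19.png",np.hstack([cv2.resize(a,(400,307),interpolation=2),cv2.resize(b,(400,307),interpolation=2)]))
togo(0,0,0,0)
E
```

```text
top cover in box [-0.9  0.3 -0.1] n 92 res 0.51
scene cover in box [ 0.4 -2.  -0.4] n 100 res 0.94
pos [571.5 310.5 150.5] yaw 76.2 F [-0.4  0.4 -0.4] w -0.1 ff 0.0 q [0.5  0.52 0.05 1.11 0.   2.31] t 21.7333 v 0.019
shift [-437.8 -480.2  153. ] turn [-0.3  0.2 76.2]
```

View pics/m19.png

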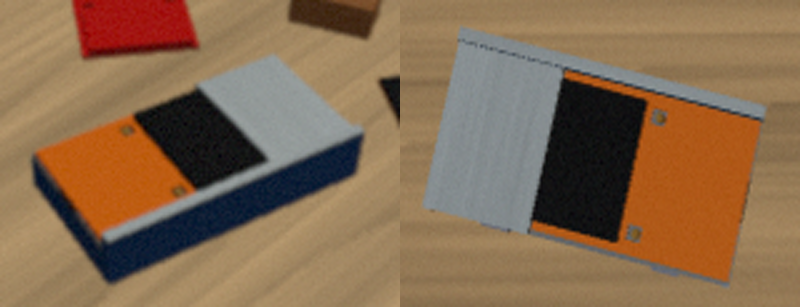

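The picture shows the cover in place with a brass pin in each hole, at (127,130) and (179,191) in the left half and (658,118) and (634,233) in the right. The cover reads level with the bed in both views.

```bash
python3 -c "
from workcell import job
print(job.hand_in())"
```

```text
the job is handed in; nothing more can be done
None
```

I handed the job in at about 22 s (limit 69 s): the spanner is in its recess, big end in the wider pocket, and the cover is over both pins and pressed fully down with a peak push of about 20 N; hand-in returned no verdict.

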